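# Tip a weighed portion of potatoes from the weighing pan into the tub

## Robot

A 6-joint arm with a two-finger parallel gripper is mounted at the origin on a cart in front of the work surface, level with it; the furniture and walls round the work are solid. World frame = base frame: x ahead of the robot, y to its left, z up, the work surface at z = 0. Lengths are in m, angles in degrees, forces in N, time in s.
With the tool pointing down it reaches from about 0.4 to 0.825 m from the base axis. Payload 7 kg.
Tool frame: the origin (TCP) lies midway between the tips of the shut fingers; the grasp point (between the pads) lies 19 mm behind it (ctrl.hold_point_z is the distance from the TCP to the grasp point, in m); z points along the fingers, y is the line along which they close (so a half turn about z gives the same grasp; the last joint's range is limited). The gripper opens to 88 mm and grips with 3 to 60 N. Pads are 19 mm wide; open, the fingers measure 130 mm over their backs; the gripper's body (78 mm by 193 mm) begins 47 mm behind the grasp point.
Start: joints at [-50.071, 20.546, 0.682, 0, -70.136, -16.507], TCP at [0.268, -0.619, 0.227] pointing down, gripper open.
Joint ranges: [-176.03, 176.03], [-82.01, 121.73], [-58.28, 71.71], [-173.87, 95.51], [-174.79, -0.11], [-173.66, 173.66]. Speed limits (degrees/s): [136.94, 136.94, 172.46, 180, 180, 180].

## Interface

Orientations are given as [roll, pitch, yaw] about the fixed x, y, z axes, in that order (R = Rz(yaw) Ry(pitch) Rx(roll)).
In Python, from plant import ctrl gives the robot as it stands.
- The arm moves only by the tool apply_moves, never from a script. Its argument "deltas" is a list of rows, each an object with "fingers": the finger opening in mm, from 0 to 87.6; "delta_pos": the shift along the tool's x, y, z in mm, a list of three; "angular": the turn, a rotation vector about the tool's x, y, z in degrees, a list of three. A call has 1 to 10 rows; each row is the pose to reach, as a shift and turn from the pose commanded when the call began, along the tool's axes at that moment; what a row does not reach only later rows make up. A row lasts 1/10 s, in which the tool goes at most 50 mm and 8.59 degrees, less where a joint would pass 70% of its speed; a pose out of reach is approached as far as the arm can. A call with a gripper value outside its range is refused whole. The fingers move at their own pace and stop on an object; the grip force is fixed at half the most. Time passes only in rows, so rows that repeat a pose let the fingers close. It gives the time, the measured TCP pose, the force, the opening and the grip force at its end, in the units of the state.
- ctrl.get_obs(): the state, without advancing time (a new reading comes with each control period).
- ctrl.snapshot(name): name is "side" or "top" or "wrist"; returns the picture (420x560x3 uint8, red, green, blue); there is no depth.
- ctrl.camera_params(name): a dict with "fx", "fy", "cx", "cy" (pixels), "dist_coeffs" ([k1, k2, p1, p2, k3] as OpenCV has them; the pictures are not rectified), "cam_to_world" (4x4, takes a point from camera to world coordinates); the wrist camera has in their place "mount" (4x4, takes a point from camera to tool coordinates, whose origin is the TCP and whose axes are the flange's). Camera axes: x right, y up, looking along -z (the intrinsics and any distortion apply to the point x, -y, -z); pixel columns grow to the right and rows downward; lengths in m; the calibration is good to about 2 mm. A picture is of the moment at which its call begins: read the wrist's pose just before it. camera_params takes no time and is no camera call.
- ctrl.close_job(): hands the job in; it is judged then, once.
The state is a dict: "clock": time; "joint_pos": joint angles; "qvel": joint speeds; "tau": joint torques, N m; "tool_pos": TCP position; "orientation": TCP orientation; "force": force on the tool from outside, world axes, zero at the start; "moment": the same for the moment, N m; "opening": finger opening in m; "gripper_force": force on a finger pad.
Only numpy, scipy, OpenCV 4.12 (cv2) and the standard library are available. Lean on these libraries where they do the work, as an engineer would, in place of code of your own. Each camera call takes 0.05 s, during which the arm holds its last target. There are 200 camera calls.

## Task

The potatoes in the open-fronted weighing pan have been weighed: lift the pan off its scale, tip all three potatoes out over its open spout into the big empty tub, keeping the spout low over the tub so that they are not bruised, and set the empty pan back on its scale, level and square on the platform, for the next portion. Leave the tub standing on the worktop and do not knock over the shakers.

Things in the scene. Friction and masses are not known exactly. Their poses are not given: they have to be found in the camera images.
- pan_grip (a point): Centre of the black grip on the fixed steel bow of the stainless weighing pan; axes as the pan: x from its back lip to its open spout, y left, z up. Grip bar: 90 mm along y, 16 along x, 26 tall; the bow's legs are at y = +-85 mm. Pan: 0.22 kg, 213 long, 180 wide, 121 mm tall. Below this point: foot rails 108, pan floor 97, tops of the potatoes about 50 mm.
- pan_spout (a point): Middle of the pan's one open edge (spout), 106 mm wide, 160 mm along the pan's +x from the grip and 88 mm below it. The other three sides have lips about 50 mm high, falling towards the spout; the floor ramps up 10 degrees over the last 50 mm, so that the potatoes stay in while the pan is level. Axes as the pan.
- pan_foot (a point): Middle of the underside of the pan's two rubber foot rails (110 x 10 mm, along x, at y = +-50 mm): 55 mm along the pan's +x from the grip and 108 mm below it. Axes as the pan.
- scale_platform_centre (a point): Centre of the flat top of the scale's steel platform (148 mm along x, 185 along y), 48 mm above the worktop, where the pan stands. Scale: fixed, 236 x 212 x 52 mm, keypad on the -x side and 4 mm higher; x points away from the keypad, z up. It is the scale near the robot, left or right of its middle; a like scale farther back carries a meal box and is not used.
- tub_mouth (a point): Centre of the open top of the big empty milky tub, at rim height, 100 mm above the worktop. Loose, 0.24 kg, 335 mm long (along x here), 200 wide (y) over the rim; inside about 290 x 160 mm, floor 8 mm above the worktop; z up. It stands on the other side of the robot's middle from the scale, its length roughly left to right.
- potato_1: Largest potato, 72 x 54 x 46 mm, 105 g, brown, lying in the pan; origin at its centre. It rolls or slides once the pan is tilted well (40 degrees is ample).
- potato_2: Second potato, 68 x 52 x 45 mm, 95 g, lying beside the first; origin at its centre.
- potato_3: Smallest potato, 62 x 50 x 44 mm, 86 g, lying nearest the spout; origin at its centre.
- shaker_pepper: Bystander: brown shaker, 54 mm across, 101 mm tall, behind the middle of the worktop; origin at its underside, z up.
- shaker_salt: Bystander: white shaker, 54 mm across, 86 mm tall, beside the brown one; origin at its underside, z up.

How it is judged:
By the outcome, as a careful person would: the job done as asked, in the order asked, and still so for the second after the job is handed in, with the robot touching nothing.
It also fails if it takes over 61 s, if anything falls off the work surface, if the arm or the gripper's body presses on something with over 40 N, if the wrist force passes 120 N, or if a joint passes its speed limit or range.

## Working session

There is one attempt and no reset: what is moved stays moved. The work goes in short steps, Python scripts to look and compute and a tool call to move; the robot and the scene stay as the last step left them, time stands still between calls to the robot, and variables do not carry over. Pictures are saved under pics/ and viewed, at most 10 in all, crops included, and the job is handed in when it is done.

Besides the shell and the picture viewer there is one more tool, called after "Call:" as a command line: name --argument value ..., lists and objects as JSON in quotes. apply_moves: Moves the arm, as the interface text tells. Its arguments: {"type":"object","properties":{"deltas":{"type":"array"}},"required":["deltas"]}

```bash
mkdir -p pics; ls; cat > h.py <<'E'
import numpy as np, cv2
from plant import ctrl
from scipy.spatial.transform import Rotation as R
def Tcw(name,obs=None):
    p=ctrl.camera_params(name)
    if 'cam_to_world' in p: return p,np.array(p['cam_to_world'])
    o=obs or ctrl.get_obs(); T=np.eye(4); T[:3,:3]=R.from_euler('xyz',o['orientation'],degrees=True).as_matrix(); T[:3,3]=o['tool_pos']
    return p,T@np.array(p['mount'])
def ray(name,uv,obs=None):
    p,T=Tcw(name,obs); K=np.array([[p['fx'],0,p['cx']],[0,p['fy'],p['cy']],[0,0,1]])
    n=cv2.undistortPoints(np.array(uv,float).reshape(-1,1,2),K,np.array(p['dist_coeffs'])).reshape(-1,2)
    d=np.c_[n[:,0],-n[:,1],-np.ones(len(n))]@T[:3,:3].T
    return T[:3,3],d
def onplane(name,uv,z,obs=None):
    o,d=ray(name,uv,obs); return o+d*((z-o[2])/d[:,2])[:,None]
def project(name,P,obs=None):
    p,T=Tcw(name,obs); q=(np.array(P,float).reshape(-1,3)-T[:3,3])@T[:3,:3]
    K=np.array([[p['fx'],0,p['cx']],[0,p['fy'],p['cy']],[0,0,1]])
    return cv2.projectPoints(q*[1,-1,-1],np.zeros(3),np.zeros(3),K,np.array(p['dist_coeffs']))[0].reshape(-1,2)
def snap(name,f):
    im=ctrl.snapshot(name); cv2.imwrite('pics/'+f,cv2.cvtColor(im,cv2.COLOR_RGB2BGR)); return im
E
python3 - <<'E'
from h import *
o=ctrl.get_obs(); print(o)
snap('top','t0.png'); snap('side','s0.png')
for n in('top','side'): print(Tcw(n)[1].round(3), ctrl.camera_params(n)['fx'])
print(ctrl.camera_params('wrist'))
E
```

```text
pics
{'clock': 0.0, 'joint_pos': array([-5.00711808e+01,  2.05909311e+01,  6.31811546e-01, -2.01827150e-02,
       -7.01363524e+01, -1.65083542e+01]), 'qvel': array([ 0.14300886,  0.0732786 ,  0.02761329,  0.06359688, -0.03005008,
       -0.0940795 ]), 'tau': array([ 1.91359875e-03, -5.82714272e+01,  2.93061680e+01,  6.99740097e+00,
        6.91430309e-03, -1.99353390e-04]), 'tool_pos': array([ 0.26807803, -0.61892555,  0.22561329]), 'orientation': array([ 1.79903072e+02, -8.94067758e-03, -1.56586401e+02]), 'force': array([ 0.427679  , -0.04139446,  0.46045089]), 'moment': array([0.00111945, 0.07891299, 0.02032003]), 'gripper_force': 0.0, 'opening': 0.08778309669770573}
[[-2.400e-02  9.950e-01 -9.200e-02  5.060e-01]
 [-1.000e+00 -2.400e-02 -1.000e-03 -1.400e-02]
 [-3.000e-03  9.200e-02  9.960e-01  1.125e+00]
 [ 0.000e+00  0.000e+00  0.000e+00  1.000e+00]] 441.8224519906697
[[-1.    -0.012  0.013  0.613]
 [ 0.018 -0.657  0.754  0.676]
 [-0.     0.754  0.657  0.757]
 [ 0.     0.     0.     1.   ]] 412.394677991113
{'fx': 325.98350332704837, 'fy': 325.98350332704837, 'cx': 282.3712101313084, 'cy': 210.34989198034938, 'dist_coeffs': array([-0.01643515,  0.        ,  0.        ,  0.        ,  0.        ]), 'mount': array([[-4.93525075e-04,  9.59772123e-01,  2.80779679e-01,
         7.58304582e-02],
       [ 9.99999805e-01,  5.81209013e-04, -2.29016679e-04,
         1.43019900e-03],
       [-3.82995505e-04,  2.80779511e-01, -9.59772223e-01,
        -1.57601153e-01],
       [ 0.00000000e+00,  0.00000000e+00,  0.00000000e+00,
         1.00000000e+00]])}
```

View pics/t0.png

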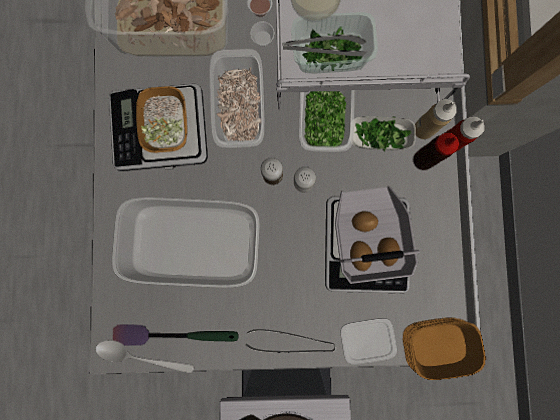

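View pics/s0.png

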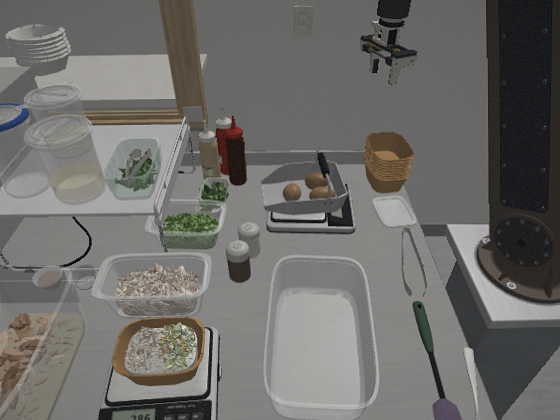

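Top view: the pan is on the right-hand scale, with its black grip at about (385,257) and its spout pointing up the image (+x). The tub is at about (186,241) and the shakers at (272,170) and (305,179). The side view agrees: grip at about (324,165), tub at about (320,330).

```bash
python3 - <<'E'
from h import *
t=cv2.imread('pics/t0.png'); s=cv2.imread('pics/s0.png')
def comp(im,box,th):
    x0,y0,x1,y1=box; g=im[y0:y1,x0:x1].max(2); m=(g<th).astype('uint8')
    n,l,st,c=cv2.connectedComponentsWithStats(m)
    for i in range(1,n):
        if st[i,4]>40:
            pts=np.argwhere(l==i)[:,::-1].astype('float32')+[x0,y0]
            print(st[i]+[x0,y0,0,0,0],cv2.minAreaRect(pts.astype('float32')))
print('top');comp(t,(335,235,425,272),60)
print('side');comp(s,(300,140,350,200),60)
a=cv2.resize(t[180:300,315:425],None,fx=4,fy=4,interpolation=cv2.INTER_CUBIC)
b=cv2.resize(s[140:240,255:365],None,fx=3.2,fy=3.2,interpolation=cv2.INTER_CUBIC)
c=np.zeros((480,800,3),'uint8'); c[:,:440]=a; c[:b.shape[0],445:445+b.shape[1]]=b; cv2.imwrite('pics/c1.png',c)
# tub rim from hand-read corners
r=onplane('top',[[116,200],[257,206],[257,286],[116,280]],0.1); print(r.round(3),r.mean(0).round(3))
r=onplane('side',[[273,258],[368,262],[378,408],[265,398]],0.1); print(r.round(3),r.mean(0).round(3))
E
```

```text
top
[361 235  53  30 574] ((386.91314697265625, 249.94427490234375), (24.220909118652344, 54.511356353759766), 66.37062072753906)
[350 241  13  18  67] ((354.1903076171875, 248.76817321777344), (7.4117655754089355, 19.294116973876953), 28.072484970092773)
[391 254  25  18 188] ((403.0, 262.5), (24.0, 17.0), -0.0)
[335 258   9  14  77] ((339.0, 264.5), (13.0, 8.0), 90.0)
side
[317 153  13  25 174] ((323.0000305175781, 164.5000457763672), (24.981992721557617, 7.905693531036377), 71.56504821777344)
[[0.636 0.378 0.1  ]
 [0.614 0.051 0.1  ]
 [0.429 0.054 0.1  ]
 [0.452 0.376 0.1  ]] [0.533 0.215 0.1  ]
[[0.623 0.057 0.1  ]
 [0.418 0.073 0.1  ]
 [0.456 0.387 0.1  ]
 [0.636 0.367 0.1  ]] [0.533 0.221 0.1  ]
```

View pics/c1.png

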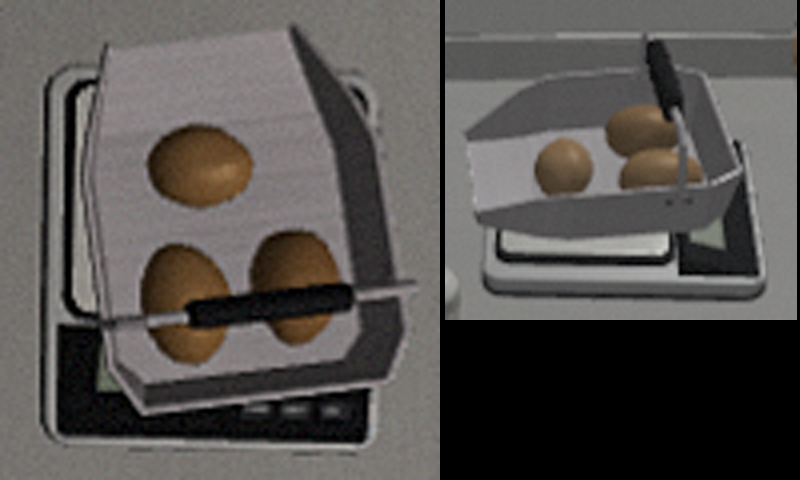

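The crop shows the grip ends at about (362,258) and (403,254) in the top picture, and the spout edge at (342,191) to (388,187). The pan sits skewed on the scale, which is nearly square to the world axes.

```bash
python3 - <<'E'
from h import *
g=onplane('top',[[362,258.2],[403,254.2]],0.156);print('grip',g,g.mean(0))
sp=onplane('top',[[342,191.5],[388,187]],0.068);print('spout',sp,sp.mean(0))
o1,d1=ray('top',[[382.5,256.2]]);o2,d2=ray('side',[[323,164.5]])
A=np.c_[d1[0],-d2[0]];k=np.linalg.lstsq(A,o2-o1,rcond=None)[0];print('tri',o1+k[0]*d1[0],o2+k[1]*d2[0])
s=onplane('top',[[326.3,197],[325.5,290],[407,291.3]],0.045);print('scale',s)
for a,b in((g[1],g[0]),(sp[1],sp[0]),(s[2],s[1])):v=b-a;print('yaw',np.degrees(np.arctan2(-v[0],v[1])))
v=s[0]-s[1];print('yaw',np.degrees(np.arctan2(v[1],v[0])))
print('yaw axis',np.degrees(np.arctan2(*(sp.mean(0)-g.mean(0))[[1,0]])))
E
```

```text
grip [[ 0.48802533 -0.1791925   0.156     ]
 [ 0.49466175 -0.26845992  0.156     ]] [ 0.49134354 -0.22382621  0.156     ]
spout [[ 0.64731529 -0.1526295   0.068     ]
 [ 0.65544927 -0.26357776  0.068     ]] [ 0.65138228 -0.20810363  0.068     ]
tri [ 0.49129694 -0.22445446  0.15325594] [ 0.49116345 -0.22443479  0.15325363]
scale [[ 0.63772159 -0.11658142  0.045     ]
 [ 0.41191835 -0.10710296  0.045     ]
 [ 0.40458768 -0.30262166  0.045     ]]
yaw 4.251725144913635
yaw 4.1930378770559855
yaw -2.1472114390092543
yaw -2.4036728329666897
yaw axis 5.6108675291530705
```

```bash
cat >> h.py <<'E'
def Rpan(yaw,tilt=0,lean=0):
    "tool rotation for pan yaw (deg), nose-down tilt; tool y = -pan x? chosen so tool yaw=pan yaw-90"
    P=R.from_euler('z',yaw,degrees=True)*R.from_euler('y',tilt,degrees=True)
    return P*R.from_euler('xyz',[180,0,-90],degrees=True)
def delta(tcp,Rt,cur=None):
    "shift mm and rotvec deg in tool axes from commanded (cur=(pos,R)) or measured pose"
    o=ctrl.get_obs(); p,r=cur or (o['tool_pos'],R.from_euler('xyz',o['orientation'],degrees=True))
    print('shift',(r.inv().apply(np.array(tcp)-p)*1000).round(1),'turn',np.degrees((r.inv()*Rt).as_rotvec()).round(2))
E
python3 - <<'E'
from h import *
delta([.491,-.224,.27],Rpan(4.5))
E
```

```text
shift [-361.5  274.   -43.9] turn [ 8.000e-02  5.000e-02 -7.108e+01]
```

Call:
apply_moves --deltas '[{"fingers": 87, "delta_pos": [0, 0, -50], "angular": [0, 0, 0]}, {"fingers": 87, "delta_pos": [-40, 30, -60], "angular": [0, 0, -8]}, {"fingers": 87, "delta_pos": [-80, 60, -70], "angular": [0, 0, -16]}, {"fingers": 87, "delta_pos": [-120, 90, -70], "angular": [0, 0, -24]}, {"fingers": 87, "delta_pos": [-160, 120, -70], "angular": [0, 0, -32]}, {"fingers": 87, "delta_pos": [-200, 150, -70], "angular": [0, 0, -40]}, {"fingers": 87, "delta_pos": [-240, 180, -70], "angular": [0, 0, -48]}, {"fingers": 87, "delta_pos": [-280, 210, -70], "angular": [0, 0, -56]}, {"fingers": 87, "delta_pos": [-320, 240, -70], "angular": [0, 0, -64]}, {"fingers": 87, "delta_pos": [-361, 274, -70], "angular": [0, 0, -71]}]'

```text
clock: 1.1
tool_pos: [0.4888, -0.2271, 0.2964]
orientation: [180.0, 0.0, -85.3]
force: [1.3, -1.1, 0.0]
opening: 0.0871
gripper_force: 0.0
```

```bash
python3 - <<'E'
from h import *
o=ctrl.get_obs(); print(o['clock'],o['tool_pos'],o['orientation'],o['joint_pos'].round(1),o['force'])
snap('wrist','w1.png')
print(project('wrist',[[.491,-.224,.155],[.488,-.179,.155],[.494,-.268,.155]],o))
delta([.491,-.224,.2],Rpan(4.5))
E
```

```text
1.1 [ 0.48880345 -0.22708715  0.29644297] [ 1.79995488e+02  8.99226365e-03 -8.52531744e+01] [ -4.1   5.4 -10.   -0.  -74.6   8.8] [ 1.31662841 -1.13119805  0.04659374]
[[279.34107949 199.96887014]
 [278.73946296 244.25029958]
 [279.90792423 153.01784939]]
shift [ 1.8  1.  96.2] turn [-0.08  0.08  0.83]
```

View pics/w1.png

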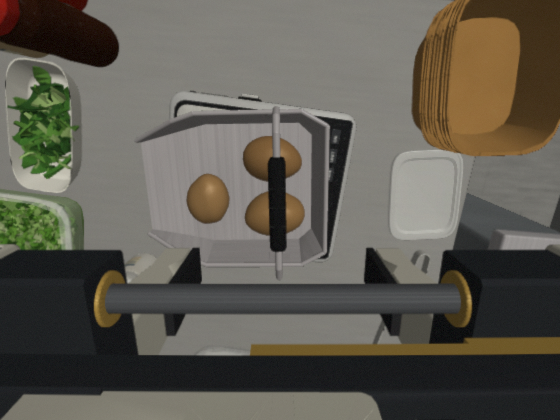

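The wrist view shows the bar from (277,157) to (278,250), about 4 mm further toward +y and 2 mm further toward +x than predicted. The pan is a fraction of a degree more yawed than the tool.

```bash
python3 - <<'E'
from h import *
delta([.4925,-.2205,.136],Rpan(5.2))
E
```

```text
shift [ -1.4  -0.7 160.2] turn [-0.08  0.08  0.13]
```

Call:
apply_moves --deltas '[{"fingers": 87, "delta_pos": [-1.4, -0.7, 35], "angular": [0, 0, 0]}, {"fingers": 87, "delta_pos": [-1.4, -0.7, 70], "angular": [0, 0, 0]}, {"fingers": 87, "delta_pos": [-1.4, -0.7, 100], "angular": [0, 0, 0]}, {"fingers": 87, "delta_pos": [-1.4, -0.7, 120], "angular": [0, 0, 0]}, {"fingers": 87, "delta_pos": [-1.4, -0.7, 140], "angular": [0, 0, 0]}, {"fingers": 87, "delta_pos": [-1.4, -0.7, 155], "angular": [0, 0, 0]}, {"fingers": 87, "delta_pos": [-1.4, -0.7, 160], "angular": [0, 0, 0]}, {"fingers": 87, "delta_pos": [-1.4, -0.7, 160], "angular": [0, 0, 0]}, {"fingers": 40, "delta_pos": [-1.4, -0.7, 160], "angular": [0, 0, 0]}]'

```text
clock: 2.05
tool_pos: [0.4892, -0.2278, 0.1372]
orientation: [-180.0, -0.0, -85.6]
force: [-0.5, -0.4, 0.3]
opening: 0.0833
gripper_force: 0.0
```

```bash
python3 - <<'E'
from h import *
o=ctrl.get_obs(); print(o['tool_pos'],o['opening'],o['force'])
snap('side','s1.png'); t=snap('wrist','w2.png')
a=cv2.imread('pics/s1.png')[90:240,240:400]; b=cv2.imread('pics/w2.png')
c=np.hstack([cv2.resize(a,(320,300)),cv2.resize(b,(400,300))]); cv2.imwrite('pics/c2.png',c)
E
```

```text
[ 0.48924279 -0.22778178  0.13721031] 0.08331526301113303 [-0.47525065 -0.35164006  0.27788717]
```

View pics/c2.png

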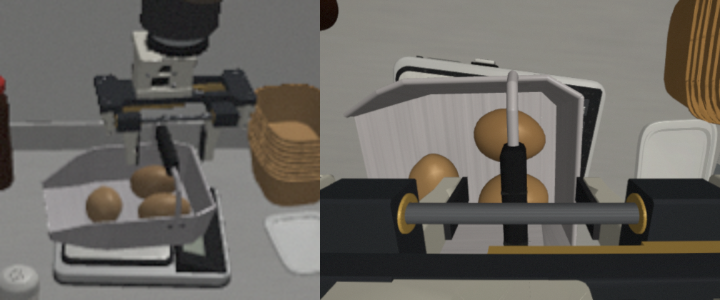

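The side and wrist views show the bar between the open fingers, above the potatoes, nearly centred. I'm closing the gripper.

Call:
apply_moves --deltas '[{"fingers": 25, "delta_pos": [0, 0, 0], "angular": [0, 0, 0]}, {"fingers": 18, "delta_pos": [0, 0, 0], "angular": [0, 0, 0]}, {"fingers": 10, "delta_pos": [0, 0, 0], "angular": [0, 0, 0]}, {"fingers": 5, "delta_pos": [0, 0, 0], "angular": [0, 0, 0]}, {"fingers": 5, "delta_pos": [0, 0, 0], "angular": [0, 0, 0]}, {"fingers": 5, "delta_pos": [0, 0, 0], "angular": [0, 0, 0]}, {"fingers": 5, "delta_pos": [0, 0, 0], "angular": [0, 0, 0]}, {"fingers": 5, "delta_pos": [0, 0, 0], "angular": [0, 0, 0]}]'

```text
clock: 2.95
tool_pos: [0.4894, -0.2277, 0.1367]
orientation: [-179.9, -0.0, -85.6]
force: [-0.4, -0.6, 2.4]
opening: 0.0157
gripper_force: 30.0
```

Call:
apply_moves --deltas '[{"fingers": 5, "delta_pos": [0, 0, -3], "angular": [0, 0, 0]}, {"fingers": 5, "delta_pos": [0, 0, -10], "angular": [0, 0, 0]}, {"fingers": 5, "delta_pos": [0, 0, -25], "angular": [0, 0, 0]}, {"fingers": 5, "delta_pos": [0, 0, -42], "angular": [0, 0, 0]}, {"fingers": 5, "delta_pos": [0, 0, -60], "angular": [0, 0, 0]}, {"fingers": 5, "delta_pos": [0, 0, -78], "angular": [0, 0, 0]}, {"fingers": 5, "delta_pos": [0, 0, -95], "angular": [0, 0, 0]}, {"fingers": 5, "delta_pos": [0, 0, -108], "angular": [0, 0, 0]}, {"fingers": 5, "delta_pos": [0, 0, -116], "angular": [0, 0, 0]}, {"fingers": 5, "delta_pos": [0, 0, -120], "angular": [0, 0, 0]}]'

```text
clock: 3.95
tool_pos: [0.4888, -0.2276, 0.2571]
orientation: [-180.0, 0.0, -85.6]
force: [1.0, -0.7, -5.6]
opening: 0.0156
gripper_force: 30.0
```

```bash
python3 - <<'E'
from h import *
o=ctrl.get_obs(); print(o['tool_pos'],o['orientation'],o['opening'],o['force'],o['joint_pos'])
snap('side','s2.png'); snap('top','t2.png')
a=cv2.imread('pics/s2.png')[60:260,230:400]; b=cv2.imread('pics/t2.png')[150:310,280:460]
c=np.hstack([cv2.resize(a,(340,400)),cv2.resize(b,(450,400))]); cv2.imwrite('pics/c3.png',c)
E
```

```text
[ 0.4887648  -0.2275903   0.25706653] [-1.79983534e+02  5.28828107e-03 -8.55832776e+01] 0.015572938973266356 [ 0.95353017 -0.72855324 -5.61691478] [-4.13560213e+00  6.60223339e+00 -1.37554644e+01 -8.19048242e-03
 -6.96268062e+01  8.55517413e+00]
```

View pics/c3.png

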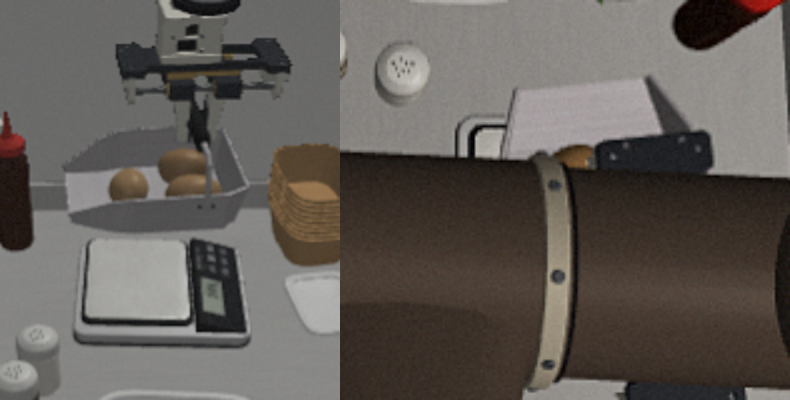

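The pan is lifted level with all three potatoes in it, and the platform is now fully visible in the side view. In the top view the spout edge runs from (350,186) to (404,180).

```bash
python3 - <<'E'
from h import *
sp=onplane('top',[[350.4,186],[404,180.4]],0.188);print('spout',sp,sp.mean(0))
o=ctrl.get_obs(); p=o['tool_pos']; y=np.radians(o['orientation'][2]+90); print('pred',p[:2]+.16*np.array([np.cos(y),np.sin(y)]))
s=cv2.imread('pics/s2.png'); g=s.min(2); x0,y0,x1,y1=262,170,335,228
m=(cv2.GaussianBlur(g,(3,3),0)[y0:y1,x0:x1]>115).astype('uint8')
n,l,st,c=cv2.connectedComponentsWithStats(m)
i=l[200-y0,298-x0]; print(i,st[i],st)
ct=cv2.findContours((l==i).astype('uint8'),cv2.RETR_EXTERNAL,cv2.CHAIN_APPROX_NONE)[0][0].reshape(-1,2)+[x0,y0]
w=onplane('side',ct,.048); r=cv2.minAreaRect((w[:,:2]*1000).astype('float32')); print(r)
delta([.518,-.002,.257],Rpan(86)); delta([.503,-.115,.257],Rpan(45))
E
```

```text
spout [[ 0.64263233 -0.15522712  0.188     ]
 [ 0.65178583 -0.26987888  0.188     ]] [ 0.64720908 -0.212553    0.188     ]
pred [ 0.64830456 -0.21524922]
1 [   0    0   73   58 2972] [[   3    0   70   58 1244]
 [   0    0   73   58 2972]
 [  70   38    3    7   18]]
((551.4594116210938, -225.9040069580078), (254.5736083984375, 214.6301727294922), 88.97010040283203)
shift [-222.7  -46.5   -0.4] turn [-1.000e-02  1.000e-02 -8.158e+01]
shift [-111.1  -22.8   -0.4] turn [-0.000e+00  1.000e-02 -4.058e+01]
```

Call:
apply_moves --deltas '[{"fingers": 5, "delta_pos": [-2, 0, 0], "angular": [0, 0, -0.8]}, {"fingers": 5, "delta_pos": [-7, -1, 0], "angular": [0, 0, -2.5]}, {"fingers": 5, "delta_pos": [-13, -3, 0], "angular": [0, 0, -5]}, {"fingers": 5, "delta_pos": [-22, -5, 0], "angular": [0, 0, -8]}, {"fingers": 5, "delta_pos": [-33, -7, 0], "angular": [0, 0, -12]}, {"fingers": 5, "delta_pos": [-46, -9, 0], "angular": [0, 0, -17]}, {"fingers": 5, "delta_pos": [-60, -12, 0], "angular": [0, 0, -22]}, {"fingers": 5, "delta_pos": [-76, -16, 0], "angular": [0, 0, -28]}, {"fingers": 5, "delta_pos": [-93, -19, 0], "angular": [0, 0, -34]}, {"fingers": 5, "delta_pos": [-111, -23, 0], "angular": [0, 0, -40.6]}]'

```text
clock: 5.05
tool_pos: [0.503, -0.1143, 0.2561]
orientation: [180.0, 0.0, -44.6]
force: [0.0, -0.0, -6.1]
opening: 0.016
gripper_force: 30.0
```

```bash
python3 - <<'E'
from h import *
o=ctrl.get_obs(); print(o['tool_pos'],o['orientation'],o['opening'],o['joint_pos'])
delta([.518,-.002,.257],Rpan(86))
E
```

```text
[ 0.50296479 -0.11427477  0.25606177] [ 1.79964996e+02  3.12246604e-02 -4.46414138e+01] 0.01595532605159398 [ 9.02656072e+00  4.35699142e+00 -1.64319565e+01 -4.72175889e-03
 -6.92577510e+01  3.63337091e+01]
shift [-68.2 -90.4  -1. ] turn [ 2.000e-02  4.000e-02 -4.064e+01]
```

Call:
apply_moves --deltas '[{"fingers": 5, "delta_pos": [-11, -15, 0], "angular": [0, 0, -6.6]}, {"fingers": 5, "delta_pos": [-22, -29, 0], "angular": [0, 0, -13]}, {"fingers": 5, "delta_pos": [-32, -42, 0], "angular": [0, 0, -19]}, {"fingers": 5, "delta_pos": [-41, -54, 0], "angular": [0, 0, -24.4]}, {"fingers": 5, "delta_pos": [-49, -65, 0], "angular": [0, 0, -29]}, {"fingers": 5, "delta_pos": [-56, -74, 0], "angular": [0, 0, -33]}, {"fingers": 5, "delta_pos": [-61, -81, 0], "angular": [0, 0, -36.3]}, {"fingers": 5, "delta_pos": [-65, -86, 0], "angular": [0, 0, -38.7]}, {"fingers": 5, "delta_pos": [-67, -89, 0], "angular": [0, 0, -40]}, {"fingers": 5, "delta_pos": [-68, -90, 0], "angular": [0, 0, -40.6]}]'

```text
clock: 6.05
tool_pos: [0.5187, -0.003, 0.2562]
orientation: [180.0, 0.0, -4.3]
force: [-0.0, -0.1, -5.7]
opening: 0.0156
gripper_force: 30.0
```

```bash
python3 - <<'E'
from h import *
o=ctrl.get_obs(); print(o['tool_pos'],o['orientation'],o['opening'],o['joint_pos'])
snap('top','t3.png'); snap('side','s3.png')
a=cv2.imread('pics/s3.png')[150:420,160:440]; b=cv2.imread('pics/t3.png')[180:320,100:300]; d=cv2.imread('pics/t3.png')[180:310,310:430]
c=np.zeros((600,800,3),'uint8'); c[:270,:280]=a; c[:280,300:700]=cv2.resize(b,(400,280)); c[290:550,:240]=cv2.resize(d,(240,260)); cv2.imwrite('pics/c4.png',c)
delta([.518,-.002,.199],Rpan(86))
E
```

```text
[ 0.51867747 -0.00300765  0.25624821] [ 1.79993089e+02  2.25874035e-02 -4.28244562e+00] 0.015642060547645546 [ 2.13670574e+01  4.62590608e+00 -1.61095463e+01 -3.79230526e-03
 -6.92879009e+01  6.43518403e+01]
shift [-0.7 -1.3 57.4] turn [ 0.01  0.02 -0.36]
```

View pics/c4.png

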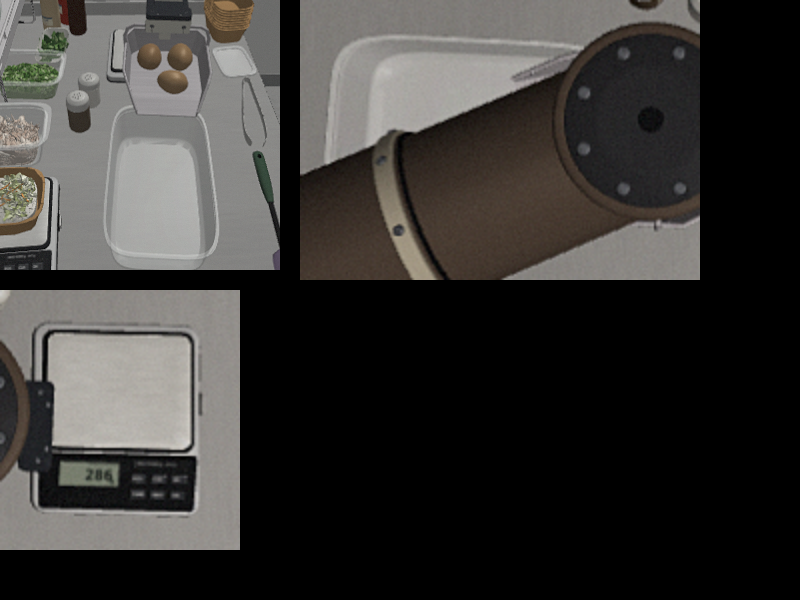

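The pan lines up with the tub in the side view, with its spout just past the tub's near rim. In the top view the bare platform's corners are at about (333.5,202), (406.5,201.5), (405.5,260) and (334.5,259.5).

```bash
cat >> h.py <<'E'
def tcp_spout(sp,yaw,tilt):
    P=R.from_euler('z',yaw,degrees=True)*R.from_euler('y',tilt,degrees=True)
    return np.array(sp)+P.apply([-.160,0,.069])
E
python3 - <<'E'
from h import *
c=onplane('top',[[333.5,202],[406.5,201.5],[405.5,260],[334.5,259.5]],.048);print(c.round(4),c.mean(0))
print([np.linalg.norm(c[i]-c[(i+1)%4]).round(3) for i in range(4)])
x=(c[0]+c[1]-c[2]-c[3]);y=c[0]+c[3]-c[1]-c[2];print(np.degrees([np.arctan2(x[1],x[0]),np.arctan2(-y[0],y[1])]))
S=np.array([.529,.158,.13])
c0=(tcp_spout(S,86,0),Rpan(86))
print('down');delta(c0[0],c0[1])
for t,z in((2,.13),(5,.125),(8,.12),(10,.117),(12,.115),(15,.112),(18,.108),(22,.106),(26,.105),(30,.105),(34,.105),(38,.105),(42,.105),(46,.105),(50,.105)):
    S[2]=z;print(t,end=' ');delta(tcp_spout(S,86,t),Rpan(86,t),c0)
E
```

```text
[[ 0.6246 -0.1335  0.048 ]
 [ 0.6214 -0.3117  0.048 ]
 [ 0.4794 -0.3021  0.048 ]
 [ 0.4845 -0.1311  0.048 ]] [ 0.5524578  -0.21960271  0.048     ]
[np.float64(0.178), np.float64(0.142), np.float64(0.171), np.float64(0.14)]
[-2.43958815 -1.35975939]
down
shift [-0.9 -1.7 57.4] turn [ 0.01  0.02 -0.36]
2 shift [ 0.  -2.5 -5.5] turn [-2. -0.  0.]
5 shift [-0.  -6.6 -8.7] turn [-5. -0.  0.]
8 shift [ -0.  -11.2 -11.6] turn [-8. -0. -0.]
10 shift [ -0.  -14.4 -13.7] turn [-10.  -0.  -0.]
12 shift [  0.  -17.8 -16.8] turn [-12.  -0.   0.]
15 shift [ -0.  -23.3 -21.1] turn [-15.  -0.  -0.]
18 shift [ -0.  -29.2 -24.1] turn [-18.  -0.  -0.]
22 shift [  0.  -37.5 -30.9] turn [-22.  -0.  -0.]
26 shift [  0.  -46.4 -38.2] turn [-26.  -0.  -0.]
30 shift [  0.  -55.9 -45.8] turn [-30.  -0.  -0.]
34 shift [  0.  -65.9 -52.7] turn [-34.  -0.  -0.]
38 shift [ -0.  -76.4 -58.9] turn [-38.  -0.  -0.]
42 shift [  0.  -87.3 -64.3] turn [-42.  -0.   0.]
46 shift [  0.  -98.5 -69. ] turn [-46.  -0.  -0.]
50 shift [  -0.  -110.   -72.9] turn [-50.  -0.  -0.]
```

Call:
apply_moves --deltas '[{"fingers": 5, "delta_pos": [0, 0, 3], "angular": [0, 0, 0]}, {"fingers": 5, "delta_pos": [0, 0, 10], "angular": [0, 0, 0]}, {"fingers": 5, "delta_pos": [0, -1, 18], "angular": [0, 0, 0]}, {"fingers": 5, "delta_pos": [-1, -2, 27], "angular": [0, 0, 0]}, {"fingers": 5, "delta_pos": [-1, -2, 36], "angular": [0, 0, 0]}, {"fingers": 5, "delta_pos": [-1, -2, 44], "angular": [0, 0, 0]}, {"fingers": 5, "delta_pos": [-1, -2, 50], "angular": [0, 0, 0]}, {"fingers": 5, "delta_pos": [-1, -2, 55], "angular": [0, 0, 0]}, {"fingers": 5, "delta_pos": [-1, -2, 57], "angular": [0, 0, 0]}, {"fingers": 5, "delta_pos": [-1, -2, 57], "angular": [0, 0, 0]}]'

```text
clock: 7.15
tool_pos: [0.5179, -0.0014, 0.1994]
orientation: [180.0, 0.0, -4.4]
force: [-0.3, -0.5, -5.9]
opening: 0.0158
gripper_force: 30.0
```

Call:
apply_moves --deltas '[{"fingers": 5, "delta_pos": [0, -2.5, -5.5], "angular": [-2, 0, 0]}, {"fingers": 5, "delta_pos": [0, -6.6, -8.7], "angular": [-5, 0, 0]}, {"fingers": 5, "delta_pos": [0, -11, -11.6], "angular": [-8, 0, 0]}, {"fingers": 5, "delta_pos": [0, -14.4, -13.7], "angular": [-10, 0, 0]}, {"fingers": 5, "delta_pos": [0, -17.8, -16.8], "angular": [-12, 0, 0]}, {"fingers": 5, "delta_pos": [0, -23.3, -21], "angular": [-15, 0, 0]}, {"fingers": 5, "delta_pos": [0, -29.2, -24], "angular": [-18, 0, 0]}, {"fingers": 5, "delta_pos": [0, -29.2, -24], "angular": [-18, 0, 0]}]'

```text
clock: 7.95
tool_pos: [0.5208, 0.0292, 0.2237]
orientation: [162.0, -0.0, -4.3]
force: [-0.4, -0.6, -5.1]
opening: 0.0161
gripper_force: 30.0
```

```bash
python3 - <<'E'
from h import *
o=ctrl.get_obs(); print(o['clock'],o['tool_pos'],o['orientation'],o['opening'],o['force'],o['joint_pos'].round(1))
snap('side','s4.png')
c0=(tcp_spout([.529,.158,.108],86,18),Rpan(86,18)); print(c0[0])
for t in range(20,51,3):
    print(t,end=' ');delta(tcp_spout([.529,.158,.105],86,t),Rpan(86,t),c0)
E
```

```text
7.95 [0.52080987 0.02922934 0.22369313] [ 1.61951719e+02 -4.47444624e-02 -4.26108117e+00] 0.016071763504222528 [-0.35743428 -0.56406039 -5.12468928] [ 35.2   9.6 -23.1  14.8 -69.6  43.9]
[0.51987258 0.02747187 0.22306562]
20 shift [-0.  -3.4 -2.7] turn [-2. -0.  0.]
23 shift [ -0.   -7.5 -10.8] turn [-5. -0.  0.]
26 shift [  0.  -12.1 -18.7] turn [-8. -0.  0.]
29 shift [ -0.  -17.  -26.4] turn [-11.  -0.   0.]
32 shift [  0.  -22.4 -33.8] turn [-14.  -0.   0.]
35 shift [  0.  -28.1 -40.9] turn [-17.  -0.   0.]
38 shift [  0.  -34.2 -47.7] turn [-20.  -0.   0.]
41 shift [  0.  -40.6 -54.2] turn [-23.  -0.   0.]
44 shift [  0.  -47.4 -60.3] turn [-26.  -0.  -0.]
47 shift [  0.  -54.4 -66.1] turn [-29.  -0.   0.]
50 shift [ -0.  -61.8 -71.4] turn [-32.  -0.   0.]
```

View pics/s4.png

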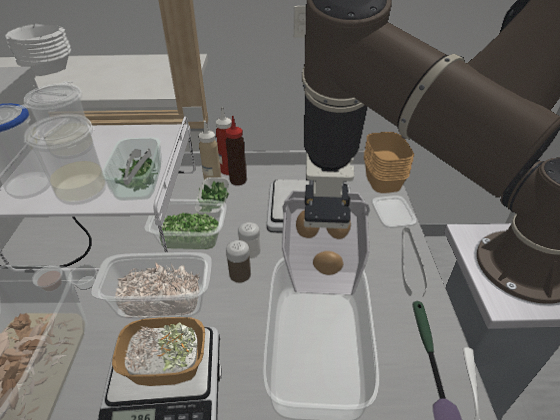

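The pan is tilted 18°, its spout at about (322,290) is inside the tub mouth, and the potatoes are still in it. I'll tilt further.

Call:
apply_moves --deltas '[{"fingers": 5, "delta_pos": [0, -3.4, -2.7], "angular": [-2, 0, 0]}, {"fingers": 5, "delta_pos": [0, -7.5, -10.8], "angular": [-5, 0, 0]}, {"fingers": 5, "delta_pos": [0, -9.5, -14.5], "angular": [-6.5, 0, 0]}, {"fingers": 5, "delta_pos": [0, -12.1, -18.7], "angular": [-8, 0, 0]}, {"fingers": 5, "delta_pos": [0, -14.5, -22.5], "angular": [-9.5, 0, 0]}, {"fingers": 5, "delta_pos": [0, -17, -26.4], "angular": [-11, 0, 0]}, {"fingers": 5, "delta_pos": [0, -19.7, -30], "angular": [-12.5, 0, 0]}, {"fingers": 5, "delta_pos": [0, -22.4, -33.8], "angular": [-14, 0, 0]}, {"fingers": 5, "delta_pos": [0, -25.2, -37.4], "angular": [-15.5, 0, 0]}, {"fingers": 5, "delta_pos": [0, -28, -41], "angular": [-17, 0, 0]}]'

```text
clock: 9.0
tool_pos: [0.5232, 0.0673, 0.2541]
orientation: [144.9, -0.0, -4.4]
force: [0.4, -1.0, -3.6]
opening: 0.0158
gripper_force: 30.0
```

```bash
python3 - <<'E'
from h import *
o=ctrl.get_obs(); print(o['clock'],o['tool_pos'],o['orientation'],o['opening'],o['force'],o['joint_pos'].round(1))
im=snap('side','s5.png')
hsv=cv2.cvtColor(im,cv2.COLOR_RGB2HSV)[230:410,265:380]
m=cv2.inRange(hsv,(5,80,50),(22,255,255)); n,l,st,c=cv2.connectedComponentsWithStats(m)
print([(c[i]+[265,230],st[i,4]) for i in range(1,n) if st[i,4]>50])
c0=(tcp_spout([.529,.158,.105],86,35),Rpan(86,35))
for t in range(38,57,3):
    print(t,end=' ');delta(tcp_spout([.529,.158,.105],86,t),Rpan(86,t),c0)
E
```

```text
9.0 [0.52319914 0.06732059 0.25413289] [ 1.44879916e+02 -4.49153182e-03 -4.36975886e+00] 0.015772579391641298 [ 0.35238306 -0.99197484 -3.57897471] [ 44.7  16.  -20.   22.4 -82.5  32.3]
[(array([330.67507003, 283.16106443]), np.int32(714)), (array([343.14798851, 363.36781609]), np.int32(696)), (array([292.61886792, 363.04528302]), np.int32(530))]
38 shift [-0.  -3.8 -8.3] turn [-3.  0. -0.]
41 shift [  0.   -8.1 -16.3] turn [-6. -0.  0.]
44 shift [  0.  -12.8 -24.2] turn [-9. -0. -0.]
47 shift [  0.  -17.8 -31.8] turn [-12.  -0.  -0.]
50 shift [ -0.  -23.3 -39.1] turn [-15.   0.  -0.]
53 shift [  0.  -29.2 -46.1] turn [-18.  -0.  -0.]
56 shift [  0.  -35.4 -52.8] turn [-21.  -0.  -0.]
```

Two potatoes are in the tub and the last one is sliding down toward the spout. I'll go to 50° and hold.

Call:
apply_moves --deltas '[{"fingers": 5, "delta_pos": [0, -3.8, -8.3], "angular": [-3, 0, 0]}, {"fingers": 5, "delta_pos": [0, -8, -16.3], "angular": [-6, 0, 0]}, {"fingers": 5, "delta_pos": [0, -12.8, -24], "angular": [-9, 0, 0]}, {"fingers": 5, "delta_pos": [0, -17.8, -32], "angular": [-12, 0, 0]}, {"fingers": 5, "delta_pos": [0, -23.3, -39], "angular": [-15, 0, 0]}, {"fingers": 5, "delta_pos": [0, -23.3, -39], "angular": [-15, 0, 0]}, {"fingers": 5, "delta_pos": [0, -23.3, -39], "angular": [-15, 0, 0]}, {"fingers": 5, "delta_pos": [0, -23.3, -39], "angular": [-15, 0, 0]}, {"fingers": 5, "delta_pos": [0, -23.3, -39], "angular": [-15, 0, 0]}]'

```text
clock: 9.95
tool_pos: [0.5263, 0.1078, 0.2729]
orientation: [130.1, -0.0, -4.4]
force: [0.0, -0.8, -1.8]
opening: 0.0159
gripper_force: 30.0
```

```bash
python3 - <<'E'
from h import *
o=ctrl.get_obs(); print(o['clock'],o['tool_pos'],o['orientation'],o['opening'],o['force'],o['joint_pos'].round(1))
im=snap('side','s6.png')
hsv=cv2.cvtColor(im,cv2.COLOR_RGB2HSV)[180:410,265:380]
m=cv2.inRange(hsv,(5,80,50),(22,255,255)); n,l,st,c=cv2.connectedComponentsWithStats(m)
print([(c[i]+[265,180],st[i,4]) for i in range(1,n) if st[i,4]>30])
c0=(tcp_spout([.529,.158,.105],86,50),Rpan(86,50))
S=np.array([.529,.158,.15])
for t,z in((50,.15),(44,.17),(37,.19),(30,.2),(23,.21),(16,.21),(9,.21),(3,.21),(0,.21)):
    S[2]=z;print(t,end=' ');delta(tcp_spout(S,86,t),Rpan(86,t),c0)
E
```

```text
9.95 [0.52627758 0.10781876 0.27292672] [ 1.30076471e+02 -3.44507348e-02 -4.41040098e+00] 0.01594284682736308 [ 0.04524099 -0.75778005 -1.78651757] [ 50.6  24.  -15.9  26.1 -93.9  26.2]
[(array([309.14756672, 344.68916797]), np.int32(1274)), (array([289.94416244, 371.96277496]), np.int32(591))]
50 shift [ -0.   34.5 -28.9] turn [0. 0. 0.]
44 shift [  0.   56.1 -24.7] turn [ 6. -0. -0.]
37 shift [  0.   76.5 -16.9] turn [13. -0. -0.]
30 shift [ 0.  86.7 -2.2] turn [20. -0. -0.]
23 shift [ 0.  94.3 12.7] turn [27. -0.  0.]
16 shift [ 0.  91.7 33.8] turn [34.  0. -0.]
9 shift [ 0.  86.5 54.4] turn [41.  0. -0.]
3 shift [ 0.  80.  71.5] turn [47.  0. -0.]
0 shift [ 0.  76.1 79.7] turn [50.  0.  0.]
```

View pics/s6.png

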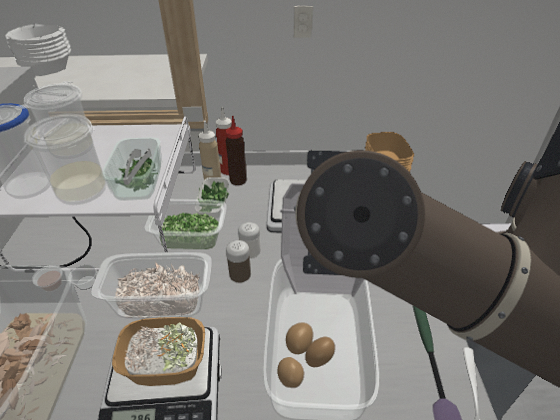

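All three potatoes lie in the tub, at about (299,337), (321,351) and (290,372), and the wrist force is now just the pan's weight. I'll raise and level the pan.

Call:
apply_moves --deltas '[{"fingers": 5, "delta_pos": [0, 10, -9], "angular": [0, 0, 0]}, {"fingers": 5, "delta_pos": [0, 34, -29], "angular": [0, 0, 0]}, {"fingers": 5, "delta_pos": [0, 56, -25], "angular": [6, 0, 0]}, {"fingers": 5, "delta_pos": [0, 76, -17], "angular": [13, 0, 0]}, {"fingers": 5, "delta_pos": [0, 87, -2], "angular": [20, 0, 0]}, {"fingers": 5, "delta_pos": [0, 94, 13], "angular": [27, 0, 0]}, {"fingers": 5, "delta_pos": [0, 92, 34], "angular": [34, 0, 0]}, {"fingers": 5, "delta_pos": [0, 86, 54], "angular": [41, 0, 0]}, {"fingers": 5, "delta_pos": [0, 80, 72], "angular": [47, 0, 0]}, {"fingers": 5, "delta_pos": [0, 76, 80], "angular": [50, 0, 0]}]'

```text
clock: 11.0
tool_pos: [0.5168, -0.0035, 0.2805]
orientation: [-179.8, -0.1, -4.5]
force: [0.7, -1.2, -3.1]
opening: 0.016
gripper_force: 30.0
```

```bash
python3 - <<'E'
from h import *
o=ctrl.get_obs(); print(o['clock'],o['tool_pos'],o['orientation'],o['opening'],o['force'],o['joint_pos'].round(1))
# platform corners refined from t3 (bare platform), right/top/bottom edges
g=cv2.imread('pics/t3.png').min(2).astype('float32')
g=cv2.GaussianBlur(g,(3,3),0)
for r in (210,220,245,253):
    print('row',r,g[r,326:344].astype(int),g[r,396:412].astype(int))
for c in (345,370,395): print('col',c,g[194:210,c].astype(int),g[252:268,c].astype(int))
E
```

```text
11.0 [ 0.51681182 -0.00350559  0.28049217] [-1.79750188e+02 -1.03011888e-01 -4.47828513e+00] 0.0159576871756194 [ 0.67150167 -1.19739528 -3.14409097] [ 21.3   3.6 -14.   -0.2 -72.2  64.3]
row 210 [ 66  92 142 157 129  61  13  47 125 159 157 159 161 163 165 166 165 165] [164 163 163 165 166 165 166 173 163 103  68 118 159 149 137 138]
row 220 [ 61  97 141 156 125  49  15  66 136 164 162 160 161 164 165 165 166 167] [161 162 164 166 166 166 168 173 162 104  69 118 153 132 121 133]
row 245 [ 31  33  32  33  34  33  31  30  27  37  88 148 169 168 168 170 169 168] [172 172 173 176 178 178 180 186 174 112  73 121 162 153 141 139]
row 253 [ 30  33  34  31  30  32  32  30  29  51 111 156 165 166 168 170 169 169] [172 178 181 182 184 186 186 188 174 115  79 126 167 155 140 137]
col 345 [128 118 115 132 143 101  54  87 143 157 157 161 164 164 162 162] [170 172 173 174 174 152  90  45  67  75  30   8  19  47  87 110]
col 370 [132 128 120 123 137 123  70  43  92 146 157 157 161 163 162 162] [172 172 172 174 182 185 134  59  64  84  43  13  15  20  23  29]
col 395 [139 138 134 127 132 141 111  63  73 126 156 161 162 163 165 166] [169 169 171 174 177 182 179 125  58  81 104  45   8  19  39  48]
```

```bash
python3 - <<'E'
from h import *
def L(p): 
    w=onplane('top',p,.048)[:,:2]; c=w.mean(0); d=np.linalg.svd(w-c)[2][0]; return c,d
l=L([[333.5,210],[333.3,220]]);r=L([[404.9,210],[404.9,220],[405,245],[405.1,253]])
t=L([[345,201.3],[370,202.1],[395,202.7]]);b=L([[345,257.7],[370,258.3],[395,259.2]])
for n,q in zip('lrtb',(l,r,t,b)): print(n,q[0].round(4),np.degrees(np.arctan2(q[1][1],q[1][0])).round(2))
print('mean x',(t[0][0]+b[0][0])/2,'x len',t[0][0]-b[0][0],'width',l[0][1]-r[0][1])
E
```

```text
l [ 0.5926 -0.1322] 176.88
r [ 0.5471 -0.3043] 177.38
t [ 0.6223 -0.2227] -93.04
b [ 0.4852 -0.2168] 86.98
mean x 0.5537218271874079 x len 0.13711794747550315 width 0.17211103789499593
```

```bash
python3 - <<'E'
from h import *
delta([.508,-.11,.26],Rpan(41))
c0=([.508,-.11,.26],Rpan(41)); delta([.499,-.217,.2],Rpan(-2.8),c0)
E
```

```text
shift [ -0.5 106.9  20. ] turn [-0.28 -0.   44.52]
shift [74.8 77.  60. ] turn [ 0.  -0.  43.8]
```

Call:
apply_moves --deltas '[{"fingers": 5, "delta_pos": [0, 5, 1], "angular": [0, 0, 2]}, {"fingers": 5, "delta_pos": [0, 14, 3], "angular": [0, 0, 6]}, {"fingers": 5, "delta_pos": [0, 26, 5], "angular": [0, 0, 11]}, {"fingers": 5, "delta_pos": [0, 38, 7], "angular": [0, 0, 16]}, {"fingers": 5, "delta_pos": [0, 50, 9], "angular": [0, 0, 21]}, {"fingers": 5, "delta_pos": [0, 62, 12], "angular": [0, 0, 26]}, {"fingers": 5, "delta_pos": [0, 74, 14], "angular": [0, 0, 31]}, {"fingers": 5, "delta_pos": [0, 86, 16], "angular": [0, 0, 36]}, {"fingers": 5, "delta_pos": [0, 97, 18], "angular": [0, 0, 40.5]}, {"fingers": 5, "delta_pos": [-0.5, 107, 20], "angular": [0, 0, 44.5]}]'

```text
clock: 12.0
tool_pos: [0.509, -0.1088, 0.2601]
orientation: [179.9, -0.1, -49.1]
force: [-0.0, -0.5, -1.4]
opening: 0.0154
gripper_force: 30.0
```

Call:
apply_moves --deltas '[{"fingers": 5, "delta_pos": [9, 9, 5], "angular": [0, 0, 5]}, {"fingers": 5, "delta_pos": [18, 18, 10], "angular": [0, 0, 10.5]}, {"fingers": 5, "delta_pos": [27, 28, 16], "angular": [0, 0, 16]}, {"fingers": 5, "delta_pos": [37, 38, 22], "angular": [0, 0, 22]}, {"fingers": 5, "delta_pos": [46, 47, 30], "angular": [0, 0, 27]}, {"fingers": 5, "delta_pos": [54, 56, 38], "angular": [0, 0, 32]}, {"fingers": 5, "delta_pos": [62, 64, 46], "angular": [0, 0, 36.5]}, {"fingers": 5, "delta_pos": [69, 71, 53], "angular": [0, 0, 40]}, {"fingers": 5, "delta_pos": [73, 75, 58], "angular": [0, 0, 42.5]}, {"fingers": 5, "delta_pos": [75, 77, 60], "angular": [0, 0, 43.8]}]'

```text
clock: 13.0
tool_pos: [0.5002, -0.2157, 0.1994]
orientation: [179.9, -0.1, -92.8]
force: [0.0, 1.4, -2.6]
opening: 0.016
gripper_force: 30.0
```

Call:
apply_moves --deltas '[{"fingers": 5, "delta_pos": [0, 0, 0], "angular": [0, 0, 0]}, {"fingers": 5, "delta_pos": [0, 0, 0], "angular": [0, 0, 0]}]'

```text
clock: 13.2
tool_pos: [0.5007, -0.2152, 0.1999]
orientation: [-180.0, -0.0, -92.6]
force: [-0.1, 0.5, -1.6]
opening: 0.0158
gripper_force: 30.0
```

```bash
python3 - <<'E'
from h import *
o=ctrl.get_obs(); print(o['clock'],o['tool_pos'],o['orientation'],o['opening'],o['force'])
delta([.499,-.217,.137],Rpan(-2.8))
E
```

```text
13.2 [ 0.5007373  -0.21516903  0.19985532] [-1.79990906e+02 -3.13862650e-02 -9.26096029e+01] 0.01582542140430101 [-0.10283804  0.49356232 -1.59478283]
shift [ 1.9  1.7 62.9] turn [-0.01 -0.03  0.19]
```

Call:
apply_moves --deltas '[{"fingers": 5, "delta_pos": [0.5, 0.5, 10], "angular": [0, 0, 0.2]}, {"fingers": 5, "delta_pos": [1, 1, 20], "angular": [0, 0, 0.2]}, {"fingers": 5, "delta_pos": [2, 1.5, 30], "angular": [0, 0, 0.2]}, {"fingers": 5, "delta_pos": [2, 1.5, 40], "angular": [0, 0, 0.2]}, {"fingers": 5, "delta_pos": [2, 1.5, 48], "angular": [0, 0, 0.2]}, {"fingers": 5, "delta_pos": [2, 1.5, 54], "angular": [0, 0, 0.2]}, {"fingers": 5, "delta_pos": [2, 1.5, 58], "angular": [0, 0, 0.2]}, {"fingers": 5, "delta_pos": [2, 1.5, 60], "angular": [0, 0, 0.2]}, {"fingers": 5, "delta_pos": [2, 1.5, 61], "angular": [0, 0, 0.2]}, {"fingers": 5, "delta_pos": [2, 1.5, 61.5], "angular": [0, 0, 0.2]}]'

```text
clock: 14.2
tool_pos: [0.4991, -0.2173, 0.138]
orientation: [-180.0, -0.0, -92.9]
force: [-0.7, -0.4, -1.2]
opening: 0.016
gripper_force: 30.0
```

Call:
apply_moves --deltas '[{"fingers": 5, "delta_pos": [0, 0, 0.5], "angular": [0, 0, 0]}, {"fingers": 5, "delta_pos": [0, 0, 1], "angular": [0, 0, 0]}, {"fingers": 5, "delta_pos": [0, 0, 1.5], "angular": [0, 0, 0]}]'

```text
clock: 14.5
tool_pos: [0.4992, -0.2173, 0.1367]
orientation: [-180.0, -0.0, -92.9]
force: [-2.1, 2.5, 4.6]
opening: 0.0154
gripper_force: 30.0
```

Call:
apply_moves --deltas '[{"fingers": 25, "delta_pos": [0, 0, 0], "angular": [0, 0, 0]}, {"fingers": 40, "delta_pos": [0, 0, 0], "angular": [0, 0, 0]}, {"fingers": 60, "delta_pos": [0, 0, 0], "angular": [0, 0, 0]}, {"fingers": 75, "delta_pos": [0, 0, 0], "angular": [0, 0, 0]}, {"fingers": 75, "delta_pos": [0, 0, 0], "angular": [0, 0, 0]}, {"fingers": 75, "delta_pos": [0, 0, 0], "angular": [0, 0, 0]}, {"fingers": 75, "delta_pos": [0, 0, 0], "angular": [0, 0, 0]}]'

```text
clock: 15.2
tool_pos: [0.499, -0.2173, 0.1363]
orientation: [-180.0, 0.0, -92.9]
force: [-0.7, -0.7, 0.2]
opening: 0.0663
gripper_force: 0.0
```

Call:
apply_moves --deltas '[{"fingers": 75, "delta_pos": [0, 0, -8], "angular": [0, 0, 0]}, {"fingers": 75, "delta_pos": [0, 0, -25], "angular": [0, 0, 0]}, {"fingers": 75, "delta_pos": [0, 0, -50], "angular": [0, 0, 0]}, {"fingers": 75, "delta_pos": [0, 0, -80], "angular": [0, 0, 0]}, {"fingers": 75, "delta_pos": [0, 0, -110], "angular": [0, 0, 0]}, {"fingers": 75, "delta_pos": [0, 0, -140], "angular": [0, 0, 0]}, {"fingers": 75, "delta_pos": [45, 0, -150], "angular": [0, 0, 0]}, {"fingers": 75, "delta_pos": [90, 0, -150], "angular": [0, 0, 0]}, {"fingers": 75, "delta_pos": [130, 0, -150], "angular": [0, 0, 0]}, {"fingers": 75, "delta_pos": [150, 0, -150], "angular": [0, 0, 0]}]'

```text
clock: 16.2
tool_pos: [0.4909, -0.3697, 0.2867]
orientation: [-180.0, -0.0, -93.0]
force: [0.5, 0.2, -1.4]
opening: 0.0749
gripper_force: 0.0
```

Call:
apply_moves --deltas '[{"fingers": 75, "delta_pos": [-45, 0, -20], "angular": [0, 0, 0]}, {"fingers": 75, "delta_pos": [-90, 0, -20], "angular": [0, 0, 0]}, {"fingers": 75, "delta_pos": [-140, 0, -20], "angular": [0, 0, 0]}, {"fingers": 75, "delta_pos": [-190, 0, -20], "angular": [0, 0, 0]}, {"fingers": 75, "delta_pos": [-240, 0, -20], "angular": [0, 0, 0]}, {"fingers": 75, "delta_pos": [-290, 0, -20], "angular": [0, 0, 0]}, {"fingers": 75, "delta_pos": [-330, 0, -20], "angular": [0, 0, 0]}, {"fingers": 75, "delta_pos": [-360, 0, -20], "angular": [0, 0, 0]}, {"fingers": 75, "delta_pos": [-375, 0, -20], "angular": [0, 0, 0]}, {"fingers": 75, "delta_pos": [-375, 0, -20], "angular": [0, 0, 0]}]'

```text
clock: 17.2
tool_pos: [0.5103, 0.0089, 0.3067]
orientation: [-180.0, 0.0, -92.7]
force: [-0.3, -0.4, -0.8]
opening: 0.0752
gripper_force: 0.0
```

```bash
python3 - <<'E'
from h import *
o=ctrl.get_obs(); print(o['clock'],o['tool_pos'])
snap('top','t9.png'); snap('side','s9.png')
a=cv2.imread('pics/t9.png')[170:310,310:430]; b=cv2.imread('pics/s9.png')[140:420,225:405]
c=np.zeros((580,800,3),'uint8'); c[:560,:480]=cv2.resize(a,(480,560),interpolation=cv2.INTER_CUBIC); c[:492,484:800]=cv2.resize(b,(316,492)); cv2.imwrite('pics/c9.png',c)
E
```

```text
17.2 [0.51032003 0.00887736 0.30674203]
```

View pics/c9.png

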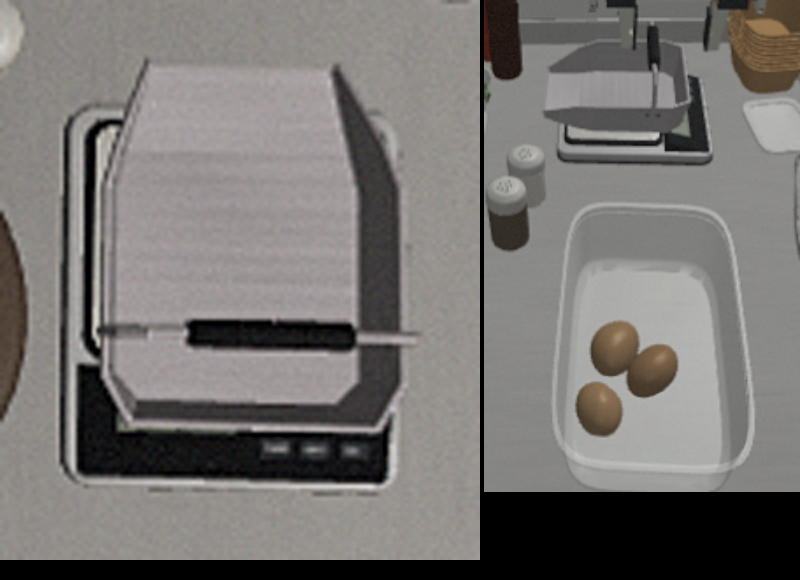

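The pan sits level and square on the platform: the grip is at about (378,253), and the scale edges are parallel to the pan. The three potatoes are in the upright tub and both shakers are standing. I'll do one numeric check, then hand in.

```bash
python3 - <<'E'
from h import *
g=onplane('top',[[357,253],[398.5,254.2]],.156); s=onplane('top',[[347.2,185.5],[394,186.5]],.068)
G=g.mean(0);S=s.mean(0);print(G,S,'foot',G+(S-G)*55/160)
for q in(g,s): v=q[0]-q[1];print(np.degrees(np.arctan2(-v[0],v[1])))
if np.hypot(*((G+(S-G)*55/160)[:2]-[.5537,-.2175]))<.012: print(ctrl.close_job())
E
```

```text
[ 0.49720767 -0.21375621  0.156     ] [ 0.65894377 -0.22184473  0.068     ] foot [ 0.55280445 -0.21653664  0.12575   ]
-2.9626790061446564
-2.6998075665015553
the job is handed in; nothing more can be done
None
```

The job is handed in at about 17 s: all three potatoes are in the upright tub, the empty pan is back on its scale, level and within about 1–2 mm and 1° of square by the cameras, and both shakers are standing.

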